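# Slide the crate of bar stock into its bay and bolt it in

### The arm

A 6-joint arm with a two-finger parallel gripper is mounted at the origin on a cart in front of the work surface, level with it; the furniture and walls round the work are solid. World frame = base frame: x ahead of the robot, y to its left, z up, the work surface at z = 0. Lengths are in m, angles in rad, forces in N, time in s.
With the tool pointing down it reaches from about 0.325 to 0.85 m from the base axis. Payload 4.4 kg.
Tool frame: the origin (TCP) lies at the very end of the fingers, on their centre line; the grasp point (between the pads) lies 19 mm behind it; z points along the fingers, y is the direction in which the jaws open and shut (so a half turn about z gives the same grasp; the last joint's range is limited). The gripper opens to 94 mm and grips with 3 to 60 N. Pads are 16 mm wide; open, the fingers measure 119 mm over their backs; the gripper's body (75 mm by 177 mm) begins 78 mm behind the grasp point.
Start: joints at [0.995, 0.207, 1.542, -0, 1.393, -0.15], TCP at [0.238, 0.524, 0.205] pointing down, gripper open.
Joint ranges: [-2.73, 2.73], [-0.86, 2.22], [0.23, 2.46], [-1.11, 4.25], [0.08, 2.63], [-2.82, 2.82]. Speed limits (rad/s): [2.79, 2.79, 3.14, 3.14, 3.14, 3.14].

### API

Orientations are given as a 3x3 rotation matrix whose columns are the frame's x, y, z axes.
In Python, from plant import robot gives the robot as it stands.
- The arm moves only by the tool apply_moves, never from a script. Its argument "targets" is a list of rows, each a list of 4 numbers: the shift along the world's x, y, z in mm, then the turn about the world's z in degrees. A call has 1 to 12 rows; each row is the pose to reach, as a shift and turn from the pose measured when the call began; what a row does not reach only later rows make up. A row lasts 1/10 s, in which the tool goes at most 50 mm and 8.59 degrees, less where a joint would pass 70% of its speed; a pose out of reach is approached as far as the arm can. A call with a gripper value outside its range is refused whole. "fingers" is the opening in per cent of the stroke, from 0 (shut) to 100 (fully open), set as the call begins (left out, the last holds). The fingers move at their own pace and stop on an object; "newtons" is the grip in N (left out, the last holds). Time passes only in rows, so rows that repeat a pose let the fingers close. It gives the time, the measured TCP pose, the force and the opening at its end, in the units of the state.
- robot.observe(): the state, without advancing time (a new reading comes with each control period).
- robot.read_camera(name): name is "scene" or "top" or "wrist"; returns a dict with "pixels" (384x512x3 uint8, blue, green, red), "intrinsics" (3x3 intrinsics, pixels), "R" (3x3) and "t" (3): a world point X has camera coordinates R X + t; the wrist camera has in their place "tool_from_camera" (4x4, takes a point from camera to tool coordinates, whose origin is the TCP and whose axes are the flange's). Camera axes: x right, y down, z forward; pixel columns grow to the right and rows downward; lengths in m; the calibration is good to about 2 mm. A picture is of the moment at which its call begins: read the wrist's pose just before it. There is no depth.
- robot.finish_job(): hands the job in, once; it reports no verdict.
The state is a dict: "time_s": time; "qpos": joint angles; "qvel": joint speeds; "tau": joint torques, N m; "ee_pos": TCP position; "tool_rot": TCP orientation; "contact_force": force on the tool from outside, world axes, zero at the start; "moment": the same for the moment, N m; "grip_width": finger opening in m.
Only numpy, scipy, OpenCV 4.12 (cv2) and the standard library are available. Lean on these libraries where they do the work, as an engineer would, in place of code of your own. Each camera call takes 0.05 s, during which the arm holds its last target.

### The job

Push the heavy wooden crate across the bench into the open wooden bay until it is fully home against the end stop; push it low, so that it slides upright and never tips. Then push the red turn button round with a fingertip until it lies fully across the bay's mouth behind the crate. Do not lift the crate, and leave the glue bottle, the mallet and the small cup where they stand.

Things in the scene. Friction and masses are not known exactly. Their poses are not given: they have to be found in the camera images.
- crate: Tall wooden crate of steel bars, 1.0-1.6 kg, loose: 130 (x) x 96 (y) x 150 mm high; dowel grip along x above (posts to 206 mm). Flat upright faces from 12 mm up; it stands on two 12 mm runners only 64 mm long (y). Origin: centre of its underside, z up. +y points roughly to the bay: push the -y face (48 mm from the origin), below 40 mm; pushed much above 60 mm it tips. Takes about 4 to 12 N.
- bay: Fixed wooden U of battens 18 mm thick, 30 mm high. Origin: on the bench, where the centre of the home crate's underside lies; +y is the way in, z up. End stop's inner face at y = +49 mm. Guides' inner faces at x = +-69 (crate has 4 mm play each side); from y = -20 out to y = -60 they flare at 35 degrees to about x = +-100. Home, the crate is square to the bay.
- button (a joint): Angle of the red turn button, 0 to 2.4 rad. 0 (hard stop): across the mouth, pointing along the bay's -x, its inner edge 5 mm behind the home crate. Grows as it opens: at 1.57 it points along the bay's -y, beyond that it leans out to +x. Stays where left; needs about 0.5 N near its tip.
- button_pivot (a point): Pivot of the red turn button, on its axis and half-way up it (43 mm above the bench), at x = +100, y = -62 in the bay's frame. The button is a bar 18 mm wide and 18 mm high (underside 34 mm, top 52 mm above the bench) that reaches 95 mm from the pivot to its rounded end.
- button_tip (a point): Rounded free end of the red turn button, 95 mm from the pivot, half-way up it.
- glue_bottle: Bystander: white glue bottle with red spout, 63 mm across, 194 mm high. Origin at the centre of its underside.
- carver_mallet: Bystander: round wooden mallet standing on its head, 69 mm across, 202 mm high. Origin at the centre of its underside.
- small_cup: Bystander: small dark grey cup, 68 mm across, 34 mm high. Origin at the centre of its underside.

How it is judged:
By the outcome, as a careful person would: the job done as asked, in the order asked, and still so for the second after the job is handed in, with the robot touching nothing.
It also fails if it takes over 64 s, if anything falls off the work surface, if the arm or the gripper's body presses on something with over 40 N, if the wrist force passes 120 N, or if a joint passes its speed limit or range.

## Working session

There is one attempt and no reset: what is moved stays moved. The work goes in short steps, Python scripts to look and compute and a tool call to move; the robot and the scene stay as the last step left them, time stands still between calls to the robot, and variables do not carry over. Pictures are saved under pics/ and viewed, and the job is handed in when it is done.

Besides the shell and the picture viewer there is one more tool, called after "Request:" as name(argument=value, ...) on one line, values as JSON. apply_moves: Moves the arm, as the interface text tells. Its arguments: {"type":"object","properties":{"targets":{"type":"array"},"fingers":{"type":"number"},"newtons":{"type":"number"}},"required":["targets"]}

```bash
mkdir -p pics; ls; cat > h.py <<'E'
import numpy as np, cv2, sys
from plant import robot
def snap(n,tag):
    c=robot.read_camera(n); cv2.imwrite(f'pics/{tag}.png',c['pixels']); np.savez(f'{tag}.npz',**{k:v for k,v in c.items()}); return c
def ray(c,u,v):
    K=np.array(c['intrinsics']);R=np.array(c['R']);t=np.array(c['t'])
    d=R.T@np.linalg.inv(K)@np.array([u,v,1.]); return -R.T@t,d
def plane(c,u,v,z):
    o,d=ray(c,u,v); return o+d*(z-o[2])/d[2]
def tri(c1,p1,c2,p2):
    o1,d1=ray(c1,*p1);o2,d2=ray(c2,*p2)
    s=np.linalg.lstsq(np.c_[d1,-d2],o2-o1,rcond=None)[0]
    a=o1+d1*s[0];b=o2+d2*s[1]; return (a+b)/2,np.linalg.norm(a-b)
def proj(c,X):
    K=np.array(c['intrinsics']);p=K@(np.array(c['R'])@np.array(X)+np.array(c['t'])); return p[:2]/p[2]
def ld(tag): return dict(np.load(f'{tag}.npz'))
E
python3 - <<'E'
from h import *
for n in ['scene','top']:
    c=snap(n,n+'0'); print(n,c['R'],c['t'],c['intrinsics'])
s=robot.observe();print({k:np.round(v,3).tolist() for k,v in s.items()})
E
```

```text
pics
scene [[ 0.74317529 -0.66906772  0.00623479]
 [-0.44214071 -0.49806453 -0.74595129]
 [ 0.50219726  0.55161591 -0.66597132]] [-0.43919615  0.33170392  0.92399464] [[489.44274259   0.         252.95398829]
 [  0.         489.44274259 191.27094202]
 [  0.           0.           1.        ]]
top [[ 0.00262785 -0.99999312  0.00261981]
 [-0.98422117 -0.00304989 -0.17691632]
 [ 0.17692309 -0.00211356 -0.98422241]] [0.05193293 0.60530922 0.90738709] [[380.95219103   0.         258.63057176]
 [  0.         380.95219103 194.43495346]
 [  0.           0.           1.        ]]
{'time_s': 0.1, 'qpos': [0.995, 0.207, 1.543, 0.0, 1.394, -0.151], 'qvel': [0.0, -0.001, -0.002, -0.001, 0.0, 0.001], 'tau': [-0.001, -37.186, -28.229, 0.07, 0.031, -0.0], 'ee_pos': [0.237, 0.523, 0.204], 'tool_rot': [[-0.911, 0.413, -0.001], [0.413, 0.911, -0.002], [0.0, -0.002, -1.0]], 'contact_force': [0.203, 0.054, 0.664], 'moment': [0.048, -0.024, 0.037], 'grip_width': 0.094}
```

View pics/scene0.png

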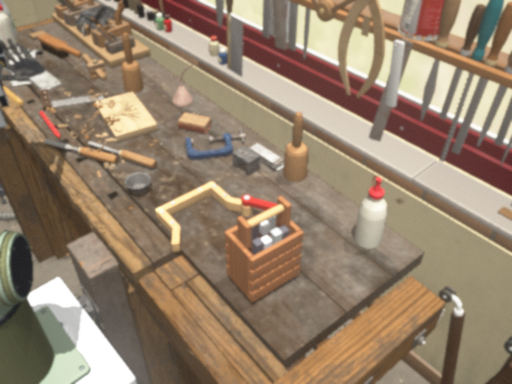

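View pics/top0.png

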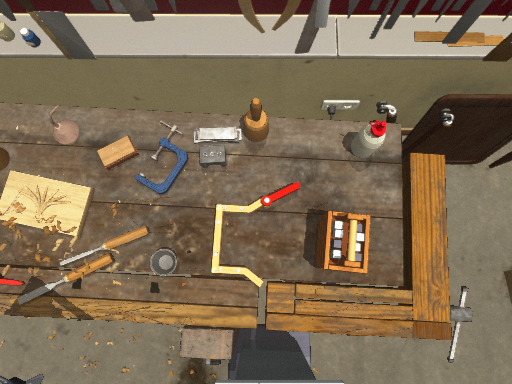

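```bash
python3 - <<'E'
from h import *
t=cv2.imread('pics/top0.png')[150:300,195:395]
cv2.imwrite('pics/tc.png',cv2.resize(t,None,fx=4,fy=4,interpolation=cv2.INTER_CUBIC))
s=cv2.imread('pics/scene0.png')[170:310,140:320]
cv2.imwrite('pics/sc.png',cv2.resize(s,None,fx=4,fy=4,interpolation=cv2.INTER_CUBIC))
E
```

```text
(no output)
```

View pics/tc.png

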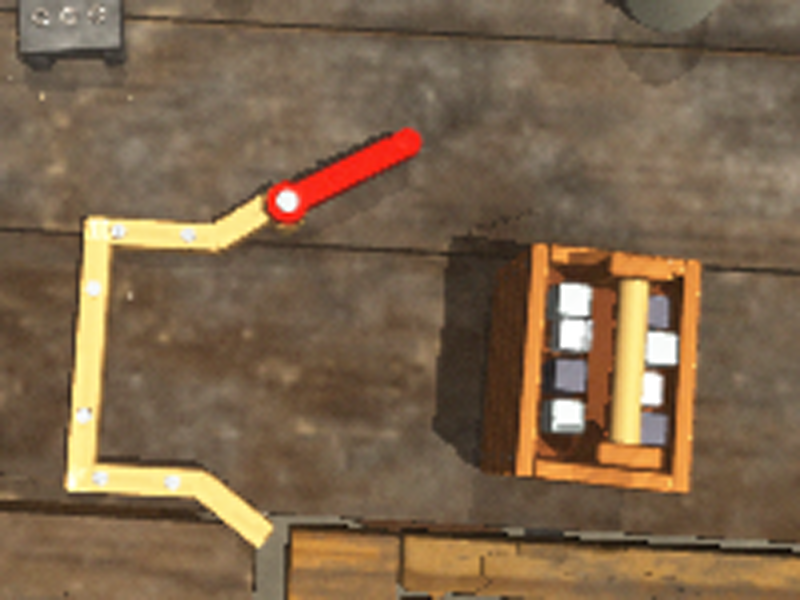

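View pics/sc.png

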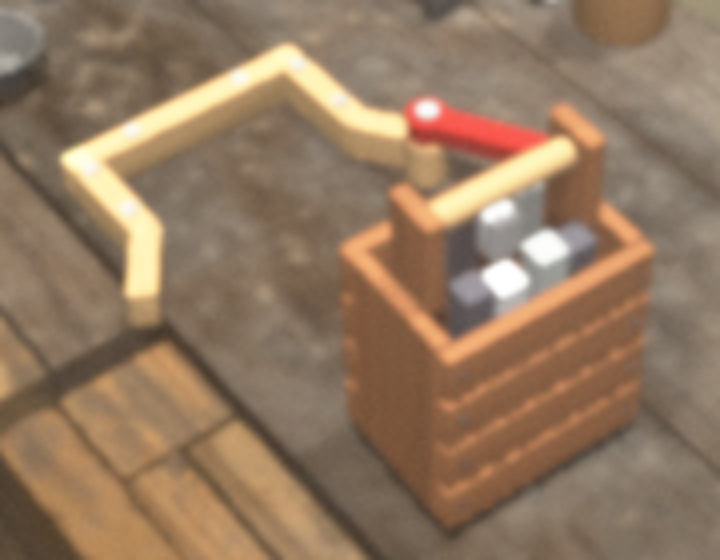

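```bash
cat > m.py <<'E'
from h import *
T=ld('top0');S=ld('scene0')
t=lambda u,v:(195+u/4,150+v/4); s=lambda u,v:(140+u/4,170+v/4)
print('crate top two-view')
for a,b in [((517,475),(345,245)),((688,493),(450,357)),((700,260),(652,245))]: print(np.round(tri(T,t(*a),S,s(*b))[0],4),tri(T,t(*a),S,s(*b))[1])
print('bay outer corners, pivot, ')
for a,b in [((67,492),(65,157)),((85,216),(290,46)),((287,201),(428,110))]: print(np.round(tri(T,t(*a),S,s(*b))[0],4))
P=[plane(T,*t(*a),.15)[:2] for a in [(535,243),(700,260),(688,493),(517,475)]]
P=np.array(P);print(P.round(4),P.mean(0)); 
print([np.linalg.norm(P[i]-P[(i+1)%4]).round(4) for i in range(4)])
ex=(P[0]+P[1]-P[2]-P[3]);print('crate yaw',np.degrees(np.arctan2(ex[1],ex[0])))
ey=(P[0]+P[3]-P[1]-P[2]);print('crate yaw y',np.degrees(np.arctan2(-ey[0],ey[1])))
B=np.array([plane(T,*t(*a),.03)[:2] for a in [(85,216),(67,492),(110,246),(97,465),(218,250),(195,470),(195,491)]]);print(B.round(4))
e=B[0]-B[1];th=np.arctan2(e[1],e[0]);print('bay width',np.linalg.norm(e),'yaw',np.degrees(th)) #outer 174
e=B[2]-B[3];print('inner',np.linalg.norm(e),np.degrees(np.arctan2(e[1],e[0])))
x=np.array([np.cos(th),np.sin(th)]);y=np.array([-x[1],x[0]])
O=(B[0]+B[1])/2-y*.067; O2=(B[2]+B[3])/2-y*.049
print('bay origin',O,O2)
pv=plane(T,*t(287,201),.052)[:2];tp=plane(T,*t(411,138),.052)[:2]
print('pivot',pv,'pred',O+x*.1-y*.062)
d=tp-pv;print('tip c',tp,'ang in bay', np.degrees(np.arctan2(d@y,d@x)))
E
python3 m.py
```

```text
crate top two-view
[ 0.4266 -0.0937  0.145 ] 0.009119341914226378
[ 0.4163 -0.1863  0.1479] 0.0069747237210692
[ 0.544  -0.199   0.1459] 0.004293265005852112
bay outer corners, pivot, 
[0.4142 0.1677 0.0274]
[0.5881 0.1618 0.022 ]
[0.594  0.0311 0.0502]
[[ 0.5511 -0.1041]
 [ 0.5417 -0.1965]
 [ 0.4135 -0.1836]
 [ 0.4229 -0.0904]] [ 0.48227577 -0.14363622]
[np.float64(0.0929), np.float64(0.1289), np.float64(0.0938), np.float64(0.1289)]
crate yaw -5.915501009073919
crate yaw y -5.771901209210176
[[0.5841 0.1627]
 [0.41   0.17  ]
 [0.5647 0.1462]
 [0.4266 0.1517]
 [0.5623 0.0769]
 [0.4237 0.0903]
 [0.4108 0.0902]]
bay width 0.1742266499999548 yaw -2.4135778772871417
inner 0.13817448313952926 -2.260420002538114
bay origin [0.49423676 0.09939489] [0.49358292 0.09996949]
pivot [0.59066478 0.03314696] pred [0.59153708 0.03323865]
tip c [ 0.63145789 -0.04567671] ang in bay -60.22379564791012
```

Request:
apply_moves(targets=[[0,0,50,0],[0,0,100,0],[0,0,150,0],[15,-50,150,0],[30,-95,150,0],[45,-140,150,0],[60,-185,150,0],[75,-230,150,0],[90,-275,150,0],[105,-320,150,0],[120,-365,150,0],[120,-365,150,0]])

```text
time_s: 1.3
ee_pos: [0.3584, 0.1532, 0.354]
tool_rot: [[-0.906, 0.422, -0.001], [0.422, 0.906, -0.004], [-0.001, -0.004, -1.0]]
contact_force: [-0.6, 0.6, 0.2]
grip_width: 0.0939
```

```bash
python3 - <<'E'
from h import *
s=robot.observe();print({k:np.round(s[k],3).tolist() for k in ['time_s','qpos','ee_pos','tool_rot','contact_force']})
a=snap('scene','scene1');b=snap('top','top1');c=snap('wrist','w1');print(c['tool_from_camera'])
cv2.imwrite('pics/st1.png',np.hstack([cv2.resize(x['pixels'],(400,300)) for x in (a,b)]))
E
```

```text
{'time_s': 1.3, 'qpos': [0.184, -0.282, 1.714, -0.004, 1.712, -0.951], 'ee_pos': [0.358, 0.153, 0.354], 'tool_rot': [[-0.906, 0.422, -0.001], [0.422, 0.906, -0.004], [-0.001, -0.004, -1.0]], 'contact_force': [-0.573, 0.586, 0.184]}
[[-1.05772756e-03 -9.67572516e-01 -2.52591185e-01  7.33200127e-02]
 [ 9.99999422e-01 -1.07225572e-03 -8.01365281e-05  4.49726588e-04]
 [-1.93304442e-04 -2.52591124e-01  9.67573091e-01 -1.79653247e-01]
 [ 0.00000000e+00  0.00000000e+00  0.00000000e+00  1.00000000e+00]]
```

View pics/st1.png

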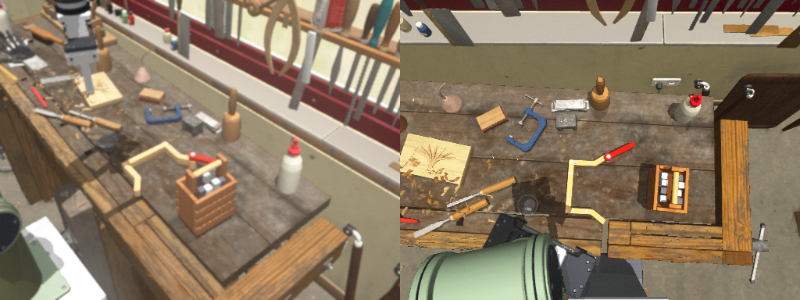

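View pics/w1.png

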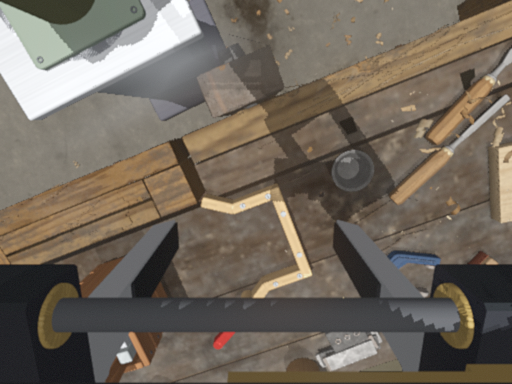

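Request:
apply_moves(targets=[[10,-50,0,-8],[20,-100,-10,-16],[30,-150,-20,-24],[40,-200,-30,-32],[55,-250,-40,-40],[70,-300,-50,-48],[85,-350,-60,-56],[100,-400,-70,-64],[120,-430,-80,-70],[130,-450,-80,-70],[130,-450,-80,-70],[130,-450,-80,-70]])

```text
time_s: 2.65
ee_pos: [0.4879, -0.2897, 0.2733]
tool_rot: [[0.075, 0.997, -0.003], [0.997, -0.074, 0.003], [0.003, -0.003, -1.0]]
contact_force: [-0.2, 0.0, 1.0]
grip_width: 0.0938
```

```bash
python3 - <<'E'
from h import *
s=robot.observe();print({k:np.round(s[k],3).tolist() for k in ['time_s','qpos','ee_pos','tool_rot','contact_force']})
a=snap('scene','scene2');b=snap('top','top2');c=snap('wrist','w2')
cv2.imwrite('pics/sc2.png',cv2.resize(a['pixels'][130:330,180:440],None,fx=3,fy=3,interpolation=cv2.INTER_CUBIC))
E
```

```text
{'time_s': 2.65, 'qpos': [-0.689, 0.149, 1.469, 0.001, 1.528, -0.614], 'ee_pos': [0.488, -0.29, 0.273], 'tool_rot': [[0.075, 0.997, -0.003], [0.997, -0.074, 0.003], [0.003, -0.003, -1.0]], 'contact_force': [-0.173, 0.029, 1.043]}
```

View pics/sc2.png

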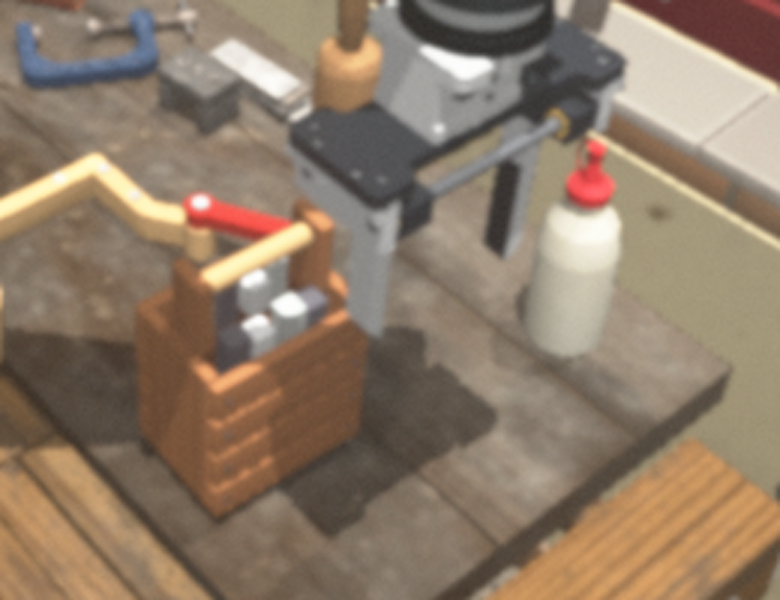

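View pics/top2.png

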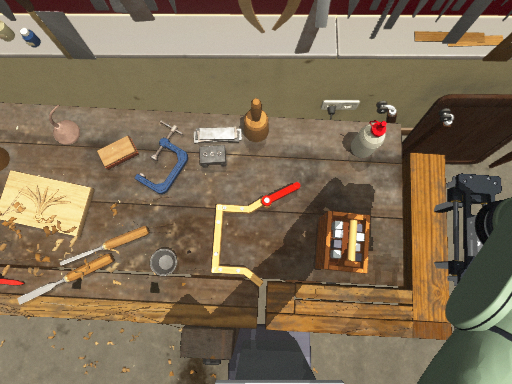

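View pics/w2.png

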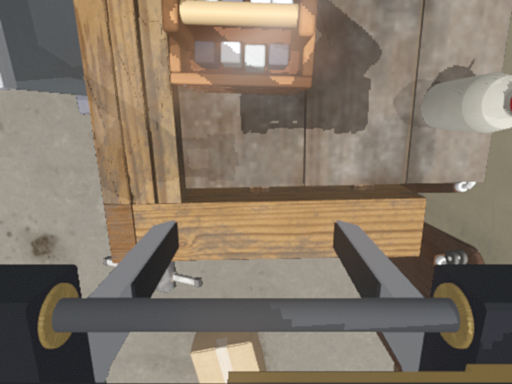

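```bash
python3 - <<'E'
from h import *
a=ld('scene2');s=robot.observe();R=np.array(s['tool_rot']);p=np.array(s['ee_pos'])
im=a['pixels'][125:250,265:400].copy()
im=cv2.resize(im,None,fx=5.9,fy=4.8*1.0,interpolation=cv2.INTER_CUBIC)
def pt(X,col):
    q=proj(a,p+R@np.array(X)/1000); cv2.circle(im,(int((q[0]-265+.5)*5.9),int((q[1]-125+.5)*4.8)),4,col,-1)
for sy in (-1,1):
  for x in (-8,8):
    for z in (0,-40,-97):
      pt((x,sy*47,z),(0,0,255)); pt((x,sy*59.5,z),(0,255,0))
  for x in (-37.5,37.5): pt((x,sy*88.5,-97),(255,0,0))
cv2.imwrite('pics/g2.png',im);print(im.shape)
E
```

```text
(600, 796, 3)
```

View pics/g2.png

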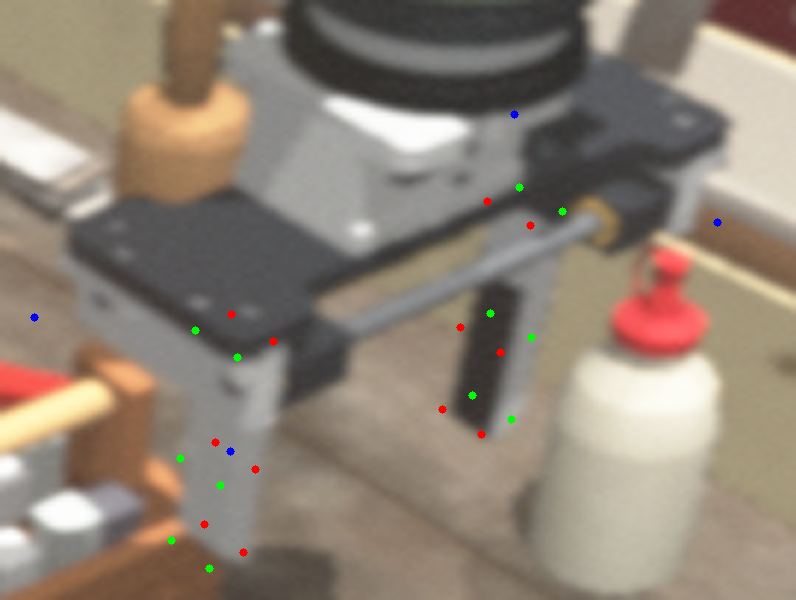

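```bash
cat >> h.py <<'E'
def wcam(c,s):
    T=np.array(c['tool_from_camera']);Rt=np.array(s['tool_rot']);p=np.array(s['ee_pos'])
    Rc=Rt@T[:3,:3];tc=Rt@T[:3,3]+p
    d=dict(c);d['R']=Rc.T;d['t']=-Rc.T@tc;return d
E
python3 - <<'E'
from h import *
s=robot.observe();R=np.array(s['tool_rot']);p=np.array(s['ee_pos'])
w=wcam(ld('w2'),s);a=ld('scene2')
def L(X):return (R.T@(X-p)*1000).round(1)
q=lambda u,v:(265+u/5.9,125+v/4.8)
for wp,sp in [((452,315),(600,220)),((440,315),(570,228))]:
    X,e=tri(w,wp,a,q(*sp));print('screw tool mm',L(X),e)
# finger tips in wrist: inner tip corners
for wp,sp in [((335,222),(457,415)),((375,222),(495,440))]:
    X,e=tri(w,wp,a,q(*sp));print('tip',L(X),e)
for sp in [(75,240),(240,350),(725,125)]:
  o,d=ray(a,*q(*sp)); o=R.T@(o-p);d=R.T@d
  for z in(-.097,-.11): print(sp,((o+d*(z-o[2])/d[2])*1000).round(0))
print('w of screw for x=-25,z=-100', proj(w,p+R@np.array([-.025,.06,-.1])),proj(w,p+R@np.array([.025,.06,-.1])),proj(w,p+R@np.array([.0,.047,0])))
E
```

```text
screw tool mm [ -4.4  79.7 -75.7] 0.009135405232214346
screw tool mm [ -2.3  71.8 -76.7] 0.0048007497856454185
tip [ 5.7 50.6  4.9] 0.0032345656113108045
tip [ 2.  76.6 25.8] 0.011466728537619736
(75, 240) [ 59. -56. -97.]
(75, 240) [  48.  -66. -110.]
(240, 350) [ -7. -57. -97.]
(240, 350) [ -17.  -67. -110.]
(725, 125) [ -4. 131. -97.]
(725, 125) [ -14.  116. -110.]
w of screw for x=-25,z=-100 [442.09114429 425.76818298] [468.22364691 287.46925286] [332.80187775 235.02965043]
```

Request:
apply_moves(targets=[[0,0,0,8.5],[0,0,0,17],[0,0,0,25.5],[0,0,0,34],[0,0,0,42.5],[0,0,0,51],[0,0,0,59.5],[0,0,0,68],[0,0,0,76.5],[3,5,-40,85],[7,10,-80,92],[7,10,-80,92]])

```text
time_s: 4.0
ee_pos: [0.491, -0.275, 0.1892]
tool_rot: [[-0.999, 0.038, -0.01], [0.038, 0.999, 0.006], [0.011, 0.006, -1.0]]
contact_force: [-0.1, 0.3, -0.2]
grip_width: 0.0937
```

```bash
python3 - <<'E'
from h import *
s=robot.observe();print({k:np.round(s[k],3).tolist() for k in ['time_s','qpos','ee_pos','tool_rot','contact_force']})
a=snap('scene','scene3');b=snap('top','top3')
cv2.imwrite('pics/sc3.png',np.hstack([cv2.resize(a['pixels'][130:330,200:400],None,fx=2,fy=2,interpolation=cv2.INTER_CUBIC),cv2.resize(b['pixels'][120:320,300:500],None,fx=2,fy=2,interpolation=cv2.INTER_CUBIC)]))
for u in (403,410,448): print(plane(b,u,230,0))
print('bottle',plane(b,368,150,0))
E
```

```text
{'time_s': 4.0, 'qpos': [-0.663, 0.203, 1.58, -0.002, 1.37, -2.196], 'ee_pos': [0.491, -0.275, 0.189], 'tool_rot': [[-0.999, 0.038, -0.01], [0.038, 0.999, 0.006], [0.011, 0.006, -1.0]], 'contact_force': [-0.061, 0.31, -0.234]}
[ 0.52114159 -0.32577498  0.        ]
[ 0.52119403 -0.34417422  0.        ]
[ 0.52147883 -0.44408672  0.        ]
bottle [ 0.73885976 -0.24431102  0.        ]
```

View pics/sc3.png

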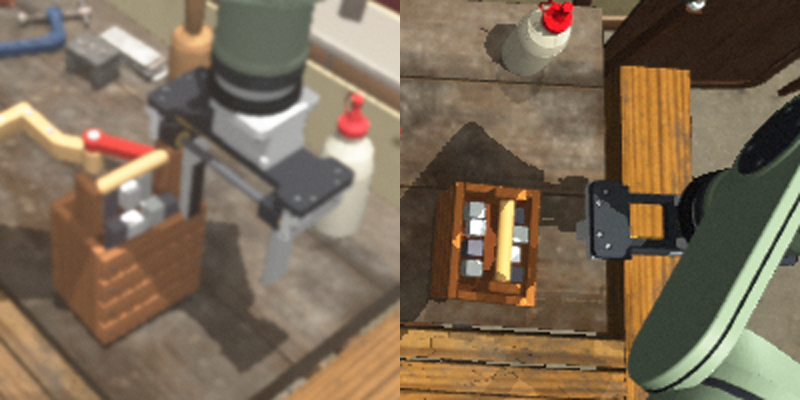

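Request:
apply_moves(targets=[[4,0,-40,0],[4,0,-80,0],[4,0,-110,0],[4,0,-124,0],[4,0,-129,0],[4,0,-129,0],[4,0,-129,0]])

```text
time_s: 4.8
ee_pos: [0.4999, -0.2799, 0.0686]
tool_rot: [[-0.999, 0.041, 0.001], [0.041, 0.999, -0.004], [-0.002, -0.004, -1.0]]
contact_force: [0.4, -0.3, 0.4]
grip_width: 0.0941
```

```bash
cat > look.py <<'E'
from h import *
tag=sys.argv[1]
s=robot.observe();print({k:np.round(s[k],3).tolist() for k in ['time_s','ee_pos','contact_force','moment']})
a=snap('scene','scene'+tag);b=snap('top','top'+tag)
cv2.imwrite(f'pics/v{tag}.png',np.hstack([cv2.resize(a['pixels'][150:310,140:340],None,fx=2,fy=2.4,interpolation=cv2.INTER_CUBIC),cv2.resize(b['pixels'][150:300,195:395],None,fx=2,fy=2.56,interpolation=cv2.INTER_CUBIC)]))
E
python3 look.py 4
```

```text
{'time_s': 4.8, 'ee_pos': [0.5, -0.28, 0.069], 'contact_force': [0.447, -0.285, 0.429], 'moment': [-0.022, 0.0, -0.024]}
```

View pics/v4.png

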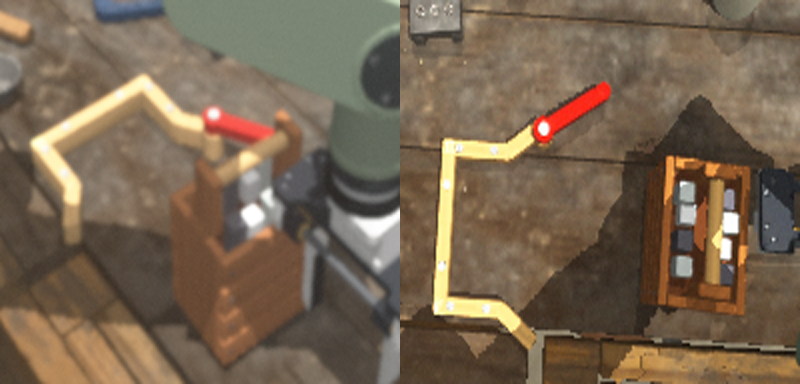

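Request:
apply_moves(targets=[[-2,6,-6,0],[-3,12,-6,0],[-3,18,-6,0],[-3,20,-6,0],[-3,20,-6,0],[-3,20,-6,0]])

```text
time_s: 5.5
ee_pos: [0.4967, -0.2596, 0.0624]
tool_rot: [[-0.999, 0.041, 0.001], [0.041, 0.999, -0.004], [-0.001, -0.004, -1.0]]
contact_force: [0.5, -0.7, 0.3]
grip_width: 0.0942
```

```bash
python3 look.py 5
```

```text
{'time_s': 5.5, 'ee_pos': [0.497, -0.26, 0.062], 'contact_force': [0.465, -0.71, 0.342], 'moment': [0.023, 0.055, -0.029]}
```

View pics/v5.png

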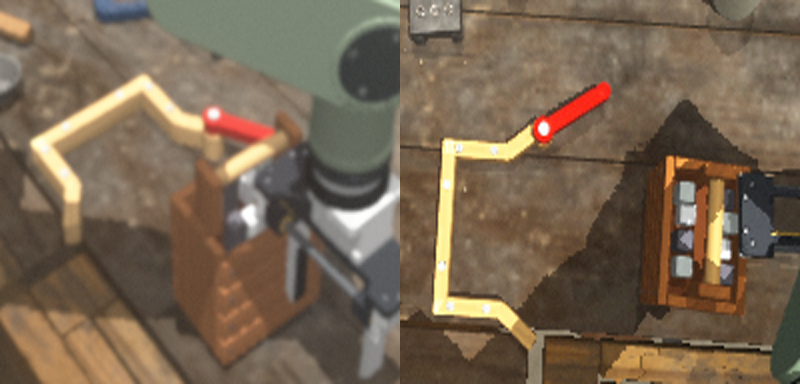

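Request:
apply_moves(targets=[[0,0,-2,0],[0,0,-4,0],[0,0,-6,0],[0,0,-6,0]])

```text
time_s: 6.0
ee_pos: [0.4967, -0.26, 0.057]
tool_rot: [[-0.999, 0.041, 0.001], [0.041, 0.999, -0.003], [-0.001, -0.003, -1.0]]
contact_force: [-1.9, 1.3, 4.0]
grip_width: 0.0939
```

Request:
apply_moves(targets=[[0,0,-2,0],[0,0,-3,0],[0,0,-3,0]])

```text
time_s: 6.3
ee_pos: [0.4968, -0.2607, 0.0568]
tool_rot: [[-0.999, 0.04, 0.001], [0.04, 0.999, -0.004], [-0.001, -0.004, -1.0]]
contact_force: [-6.4, 1.3, 16.7]
grip_width: 0.0941
```

Request:
apply_moves(targets=[[0,0,-1,0],[0,0,-2,0],[0,0,-2,0]])

```text
time_s: 6.6
ee_pos: [0.4973, -0.2613, 0.057]
tool_rot: [[-0.999, 0.04, 0.002], [0.04, 0.999, -0.004], [-0.002, -0.004, -1.0]]
contact_force: [-4.5, 0.6, 12.8]
grip_width: 0.0941
```

Request:
apply_moves(targets=[[0,0,2,0],[0,2,2.5,0],[0,5,2.5,0],[0,8,2.5,0],[0,11,2.5,0],[0,14,2.5,0],[0,16,2.5,0],[0,16,2.5,0]])

```text
time_s: 7.4
ee_pos: [0.4984, -0.2508, 0.0621]
tool_rot: [[-0.999, 0.038, 0.004], [0.038, 0.999, -0.015], [-0.005, -0.015, -1.0]]
contact_force: [-4.3, -11.4, 7.2]
grip_width: 0.0938
```

```bash
python3 look.py 6
```

```text
{'time_s': 7.4, 'ee_pos': [0.498, -0.251, 0.062], 'contact_force': [-4.315, -11.371, 7.167], 'moment': [-1.722, 0.675, 0.065]}
```

View pics/v6.png

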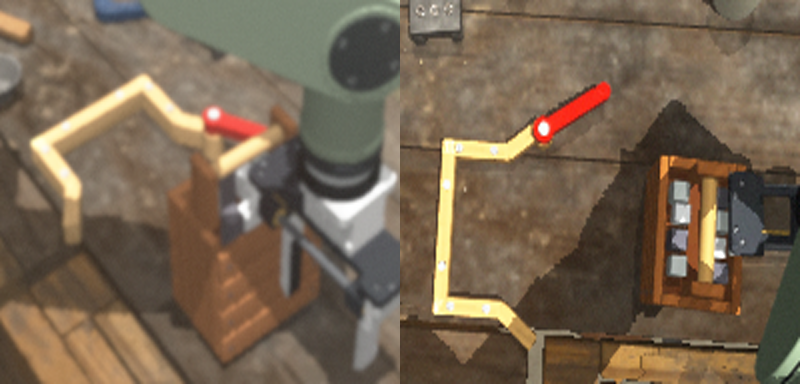

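```bash
python3 - <<'E'
from h import *
for t in '56':
    a=ld('scene'+t)['pixels'][160:310,215:335];b=ld('top'+t)['pixels'][180:290,345:400] if 0 else ld('top'+t)['pixels'][200:280,310:395]
    cv2.imwrite(f'pics/z{t}.png',np.hstack([cv2.resize(a,(400,500),interpolation=cv2.INTER_CUBIC),cv2.resize(b,(400,500),interpolation=cv2.INTER_CUBIC)]))
E
```

```text
(no output)
```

View pics/z5.png

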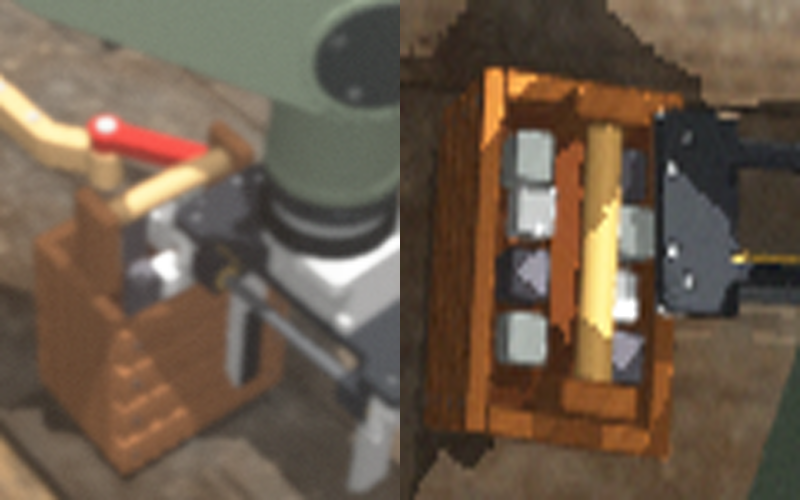

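View pics/z6.png

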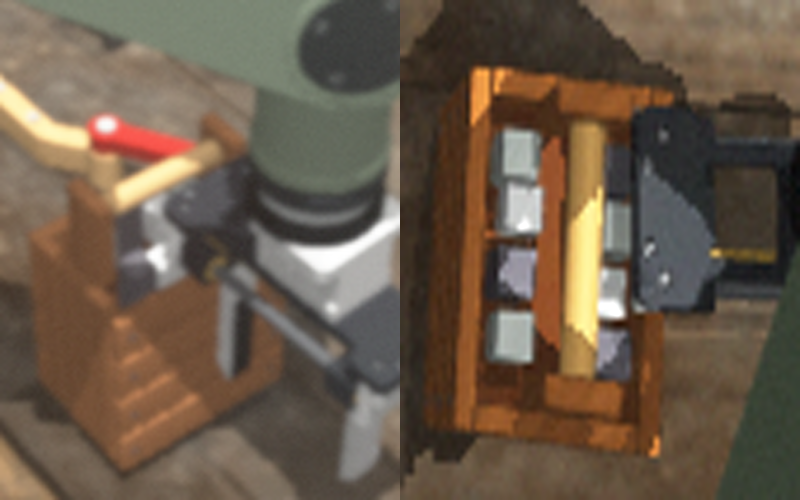

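Request:
apply_moves(targets=[[0,-3,0,0],[0,-8,0,0],[0,-12,0,0],[0,-15,0,0],[0,-15,0,0]])

```text
time_s: 8.0
ee_pos: [0.4982, -0.2656, 0.0616]
tool_rot: [[-0.999, 0.039, 0.004], [0.039, 0.999, -0.014], [-0.004, -0.014, -1.0]]
contact_force: [0.3, -0.2, -0.3]
grip_width: 0.0941
```

```bash
python3 look.py 7; python3 - <<'E'
from h import *
for t in '7':
    a=ld('scene'+t)['pixels'][160:310,215:335];b=ld('top'+t)['pixels'][180:290,345:400] if 0 else ld('top'+t)['pixels'][200:280,310:395]
    cv2.imwrite(f'pics/z{t}.png',np.hstack([cv2.resize(a,(400,500),interpolation=cv2.INTER_CUBIC),cv2.resize(b,(400,500),interpolation=cv2.INTER_CUBIC)]))
E
```

```text
{'time_s': 8.0, 'ee_pos': [0.498, -0.266, 0.062], 'contact_force': [0.288, -0.176, -0.307], 'moment': [0.046, 0.002, -0.047]}
```

View pics/z7.png

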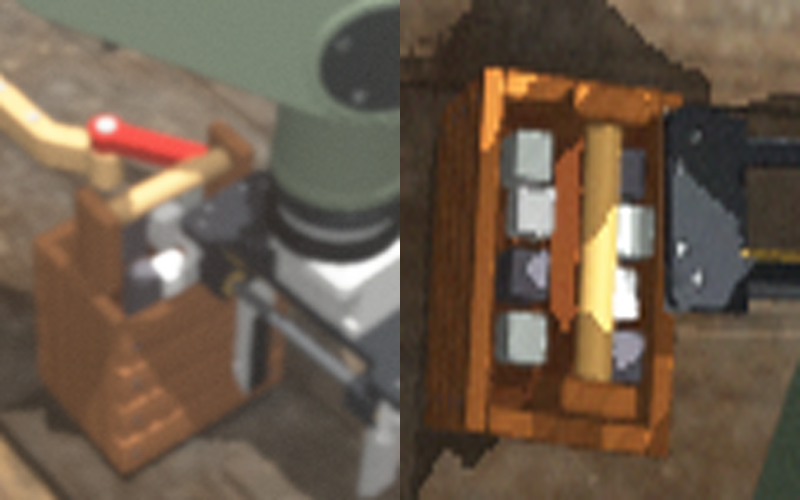

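```bash
python3 - <<'E'
from h import *
b=ld('top2')['pixels'][160:280,430:512]
cv2.imwrite('pics/t2.png',cv2.resize(b,None,fx=5,fy=5,interpolation=cv2.INTER_CUBIC))
b=ld('top3')['pixels'][190:270,375:455]
cv2.imwrite('pics/t3.png',cv2.resize(b,None,fx=6,fy=6,interpolation=cv2.INTER_CUBIC))
b=ld('scene3')['pixels'][160:290,260:390]
cv2.imwrite('pics/s3.png',cv2.resize(b,None,fx=4.6,fy=4.6,interpolation=cv2.INTER_CUBIC))
E
```

```text
(no output)
```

View pics/t2.png

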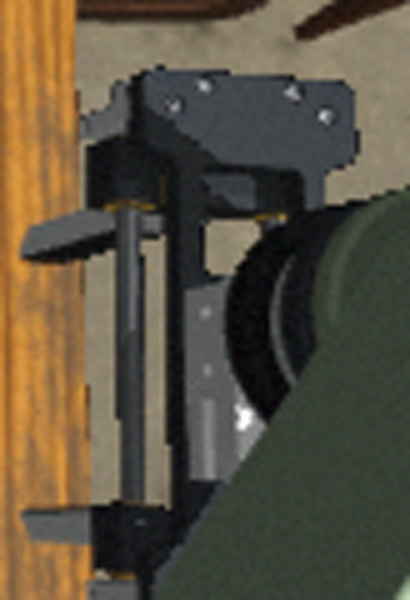

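View pics/t3.png

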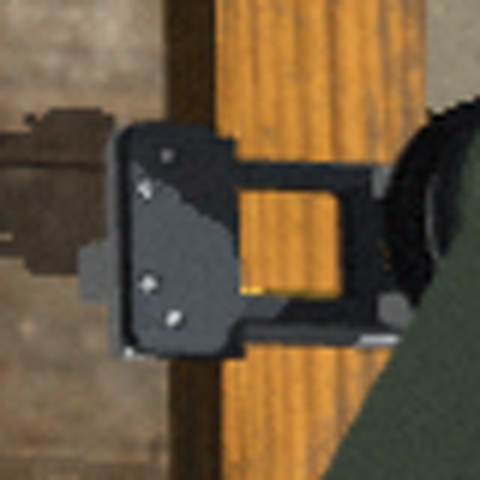

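View pics/s3.png

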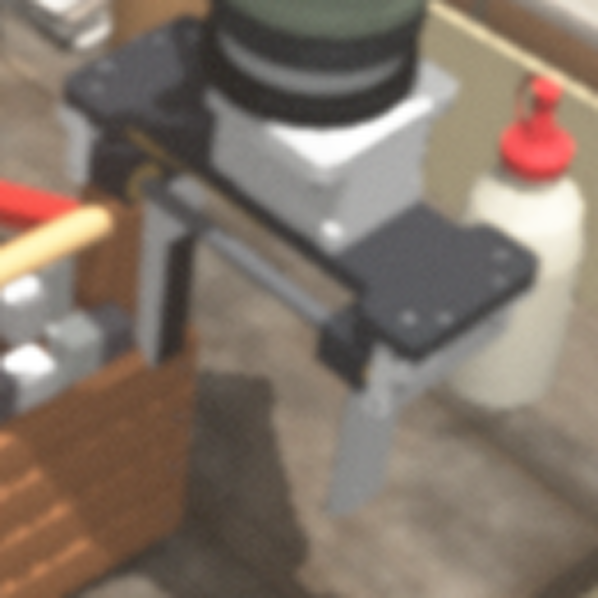

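Request:
apply_moves(targets=[[-8,0,0,0],[-16,0,0,0],[-24,0,0,0],[-24,0,-3,0],[-24,0,-3,0],[-24,0,-3,0]])

```text
time_s: 8.7
ee_pos: [0.4743, -0.2655, 0.0587]
tool_rot: [[-0.999, 0.039, 0.004], [0.039, 0.999, -0.014], [-0.004, -0.014, -1.0]]
contact_force: [-0.1, -0.0, -0.4]
grip_width: 0.0939
```

Request:
apply_moves(targets=[[0,-10,25,0],[0,-15,70,-5],[0,-20,115,-13],[-15,-45,155,-21],[-35,-80,190,-29],[-55,-120,220,-37],[-75,-160,240,-45],[-100,-200,240,-53],[-125,-240,240,-61],[-150,-280,240,-69],[-170,-320,240,-77],[-190,-350,240,-85]])

```text
time_s: 9.9
ee_pos: [0.2829, -0.6178, 0.2983]
tool_rot: [[-0.042, 0.999, -0.014], [0.999, 0.042, -0.005], [-0.005, -0.014, -1.0]]
contact_force: [0.7, -0.7, 0.4]
grip_width: 0.0942
```

Request:
apply_moves(targets=[[-10,-20,0,-8],[-20,-40,0,-16],[-30,-60,0,-24],[-40,-80,0,-32],[-50,-90,0,-40],[-55,-95,0,-48],[-55,-95,0,-56],[-55,-95,0,-64],[-55,-95,0,-72],[-55,-95,0,-80],[-55,-95,0,-88],[-55,-95,0,-96]])

```text
time_s: 11.1
ee_pos: [0.2281, -0.7129, 0.2979]
tool_rot: [[0.998, -0.068, -0.004], [-0.068, -0.998, 0.015], [-0.005, -0.014, -1.0]]
contact_force: [-0.4, 0.0, 0.1]
grip_width: 0.094
```

Request:
apply_moves(targets=[[0,0,0,-8.5],[0,0,0,-17],[0,0,0,-25.5],[0,0,0,-34],[0,0,0,-42.5],[0,0,0,-51],[0,0,0,-59.5],[0,0,0,-68],[15,-48,0,-68],[30,-95,0,-68],[45,-140,0,-68],[60,-190,0,-68]])

```text
time_s: 12.3
ee_pos: [0.2721, -0.8503, 0.2726]
tool_rot: [[0.31, -0.95, 0.02], [-0.951, -0.311, -0.011], [0.017, -0.016, -1.0]]
contact_force: [1.3, -1.7, 1.5]
grip_width: 0.0945
```

```bash
python3 - <<'E'
from h import *
s=robot.observe();print({k:np.round(s[k],3).tolist() for k in ['time_s','qpos','ee_pos','tool_rot','qvel']})
E
```

```text
{'time_s': 12.3, 'qpos': [-1.364, 0.994, 0.225, 0.018, 1.907, 1.468], 'ee_pos': [0.272, -0.85, 0.273], 'tool_rot': [[0.31, -0.95, 0.02], [-0.951, -0.311, -0.011], [0.017, -0.016, -1.0]], 'qvel': [0.002, 0.183, -0.0, 0.019, -0.277, 0.009]}
```

```bash
python3 - <<'E'
from h import *
s=robot.observe();print(s['qpos'],s['time_s'])
print([x for x in dir(robot) if not x.startswith('_')])
E
```

```text
[-1.36447191  0.9943239   0.22508142  0.01837623  1.90737946  1.46766024] 12.3
['PlanningError', 'finish_job', 'observe', 'read_camera']
```

Request:
apply_moves(targets=[[10,37,5,8.3],[20,75,10,16.6],[30,112,20,25],[42,150,30,33],[53,187,40,41.5],[64,225,50,50],[75,262,60,58],[85,300,70,66.5],[96,337,70,75],[107,375,70,83],[118,412,70,91],[128,450,70,99]])

```text
time_s: 13.5
ee_pos: [0.4001, -0.3982, 0.3432]
tool_rot: [[0.888, 0.46, 0.009], [0.46, -0.888, 0.019], [0.017, -0.013, -1.0]]
contact_force: [0.3, 0.2, 0.1]
grip_width: 0.0943
```

Request:
apply_moves(targets=[[8,48,0,8],[16,96,0,16],[24,144,0,24],[32,192,0,32],[40,240,0,40],[48,288,0,48],[56,336,0,56],[64,384,0,60],[72,432,0,60],[80,480,0,60],[88,528,0,60],[95,576,0,60]])

```text
time_s: 14.7
ee_pos: [0.4946, 0.1798, 0.344]
tool_rot: [[0.045, 0.999, -0.009], [0.999, -0.045, 0.018], [0.018, -0.01, -1.0]]
contact_force: [0.7, 0.2, 0.6]
grip_width: 0.0937
```

```bash
python3 - <<'E'
from h import *
s=robot.observe();print({k:np.round(s[k],4).tolist() for k in ['time_s','qpos','ee_pos','tool_rot','contact_force']})
b=ld('top0');print('cup',plane(b,163,262,0.02))
E
```

```text
{'time_s': 14.7, 'qpos': [0.1715, 0.0315, 1.4551, 0.0194, 1.661, 0.2179], 'ee_pos': [0.4946, 0.1798, 0.344], 'tool_rot': [[0.0448, 0.999, -0.0093], [0.9988, -0.0446, 0.018], [0.0176, -0.0101, -0.9998]], 'contact_force': [0.6562, 0.2058, 0.6014]}
cup [0.4367268  0.29521508 0.02      ]
```

Request:
apply_moves(targets=[[0,10,-50,0],[0,10,-100,0],[0,10,-150,0],[0,10,-200,0],[0,10,-245,0],[0,10,-280,0],[0,10,-305,0],[0,10,-320,0],[0,10,-326,0],[0,10,-326,0],[0,10,-326,0]])

```text
time_s: 15.8
ee_pos: [0.4955, 0.1901, 0.0193]
tool_rot: [[0.045, 0.999, -0.007], [0.999, -0.045, 0.018], [0.018, -0.007, -1.0]]
contact_force: [0.1, -0.1, 0.3]
grip_width: 0.0939
```

Request:
apply_moves(targets=[[0,-6,0,0],[0,-12,0,0],[0,-18,0,0],[0,-22,0,0]])

```text
time_s: 16.2
ee_pos: [0.4967, 0.1757, 0.0208]
tool_rot: [[0.053, 0.999, -0.003], [0.998, -0.053, 0.036], [0.036, -0.005, -0.999]]
contact_force: [-0.0, 31.3, -2.8]
grip_width: 0.094
```

Request:
apply_moves(targets=[[0,-5,0,0],[0,-7,-1,0],[0,-7,-1,0]])

```text
time_s: 16.5
ee_pos: [0.4968, 0.176, 0.0209]
tool_rot: [[0.056, 0.998, -0.002], [0.997, -0.056, 0.051], [0.05, -0.004, -0.999]]
contact_force: [-1.9, 22.7, -1.1]
grip_width: 0.0942
```

Request:
apply_moves(targets=[[0,-7,-1,0],[0,-7,-1,0]])

```text
time_s: 16.7
ee_pos: [0.4968, 0.176, 0.0211]
tool_rot: [[0.058, 0.998, -0.0], [0.996, -0.058, 0.064], [0.064, -0.004, -0.998]]
contact_force: [-0.8, 23.6, -0.4]
grip_width: 0.094
```

Request:
apply_moves(targets=[[0,-9,-2,0],[0,-9,-2,0]])

```text
time_s: 16.9
ee_pos: [0.4968, 0.1761, 0.0212]
tool_rot: [[0.059, 0.998, 0.001], [0.995, -0.059, 0.082], [0.082, -0.004, -0.997]]
contact_force: [-1.8, 29.0, 3.1]
grip_width: 0.0939
```

Request:
apply_moves(targets=[[0,-9,-2,0],[0,-9,-2,0]])

```text
time_s: 17.1
ee_pos: [0.4969, 0.1762, 0.0213]
tool_rot: [[0.06, 0.998, 0.002], [0.993, -0.06, 0.099], [0.099, -0.003, -0.995]]
contact_force: [-1.2, 28.6, 2.6]
grip_width: 0.094
```

Request:
apply_moves(targets=[[0,-9,-2,0],[0,-9,-2,0]])

```text
time_s: 17.3
ee_pos: [0.4969, 0.1763, 0.0215]
tool_rot: [[0.061, 0.998, 0.004], [0.991, -0.061, 0.116], [0.116, -0.003, -0.993]]
contact_force: [-2.4, 29.8, 2.4]
grip_width: 0.0941
```

Request:
apply_moves(targets=[[0,-9,-2,0],[0,-9,-2,0]])

```text
time_s: 17.5
ee_pos: [0.4969, 0.1764, 0.0217]
tool_rot: [[0.061, 0.998, 0.005], [0.989, -0.061, 0.133], [0.133, -0.003, -0.991]]
contact_force: [-0.5, 28.9, 1.6]
grip_width: 0.0937
```

Request:
apply_moves(targets=[[0,-9,-3,0],[0,-9,-3,0]])

```text
time_s: 17.7
ee_pos: [0.4969, 0.1765, 0.0218]
tool_rot: [[0.061, 0.998, 0.006], [0.987, -0.061, 0.15], [0.15, -0.003, -0.989]]
contact_force: [-3.3, 29.3, 6.5]
grip_width: 0.0939
```

Request:
apply_moves(targets=[[0,-9,-3,0],[0,-9,-3,0]])

```text
time_s: 17.9
ee_pos: [0.497, 0.1767, 0.022]
tool_rot: [[0.061, 0.998, 0.007], [0.984, -0.061, 0.167], [0.167, -0.004, -0.986]]
contact_force: [-3.3, 28.8, 7.4]
grip_width: 0.0938
```

Request:
apply_moves(targets=[[0,-9,-3,0],[0,-9,-3,0]])

```text
time_s: 18.1
ee_pos: [0.4969, 0.1768, 0.0221]
tool_rot: [[0.061, 0.998, 0.007], [0.981, -0.062, 0.184], [0.184, -0.004, -0.983]]
contact_force: [-2.5, 28.7, 7.6]
grip_width: 0.0939
```

Request:
apply_moves(targets=[[0,-9,-3,0],[0,-9,-3,0]])

```text
time_s: 18.3
ee_pos: [0.497, 0.1769, 0.0224]
tool_rot: [[0.061, 0.998, 0.008], [0.978, -0.061, 0.201], [0.201, -0.005, -0.98]]
contact_force: [-1.8, 29.3, 6.3]
grip_width: 0.0938
```

Request:
apply_moves(targets=[[0,-9,-3,0],[0,-9,-3,0]])

```text
time_s: 18.5
ee_pos: [0.497, 0.177, 0.0226]
tool_rot: [[0.061, 0.998, 0.008], [0.974, -0.061, 0.218], [0.218, -0.005, -0.976]]
contact_force: [-1.5, 30.4, 5.1]
grip_width: 0.094
```

Request:
apply_moves(targets=[[0,-9,-3,0],[0,-9,-3,0]])

```text
time_s: 18.7
ee_pos: [0.4969, 0.177, 0.0228]
tool_rot: [[0.061, 0.998, 0.009], [0.97, -0.061, 0.235], [0.235, -0.006, -0.972]]
contact_force: [-0.8, 29.4, 3.9]
grip_width: 0.0939
```

```bash
python3 - <<'E'
from h import *
s=robot.observe();print({k:np.round(s[k],3).tolist() for k in ['time_s','qpos','ee_pos','tool_rot','contact_force']})
E
python3 look.py 8
```

```text
{'time_s': 18.7, 'qpos': [0.021, 0.308, 1.866, 0.288, 0.972, -0.08], 'ee_pos': [0.497, 0.177, 0.023], 'tool_rot': [[0.061, 0.998, 0.009], [0.97, -0.061, 0.235], [0.235, -0.006, -0.972]], 'contact_force': [-0.782, 29.355, 3.908]}
{'time_s': 18.7, 'ee_pos': [0.497, 0.177, 0.023], 'contact_force': [-0.782, 29.355, 3.908], 'moment': [5.641, -0.177, 1.206]}
```

View pics/scene8.png

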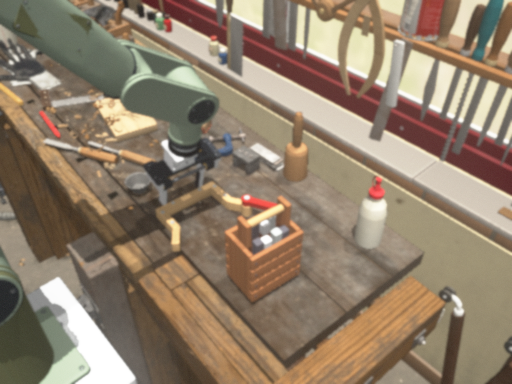

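Request:
apply_moves(targets=[[0,-9,-3,0],[0,-9,-3,0]])

```text
time_s: 19.0
ee_pos: [0.497, 0.1771, 0.023]
tool_rot: [[0.061, 0.998, 0.009], [0.966, -0.061, 0.251], [0.251, -0.006, -0.968]]
contact_force: [-1.5, 30.6, 4.8]
grip_width: 0.0938
```

Request:
apply_moves(targets=[[0,-9,-3,0],[0,-9,-3,0]])

```text
time_s: 19.2
ee_pos: [0.4969, 0.1772, 0.0232]
tool_rot: [[0.061, 0.998, 0.009], [0.961, -0.061, 0.268], [0.268, -0.007, -0.963]]
contact_force: [-0.6, 31.3, 3.9]
grip_width: 0.0941
```

Request:
apply_moves(targets=[[0,-9,-3,0],[0,-9,-3,0]])

```text
time_s: 19.4
ee_pos: [0.4969, 0.1773, 0.0235]
tool_rot: [[0.06, 0.998, 0.01], [0.957, -0.061, 0.285], [0.285, -0.008, -0.958]]
contact_force: [0.7, 31.1, 3.1]
grip_width: 0.094
```

Request:
apply_moves(targets=[[0,-9,-3,0],[0,-9,-3,0]])

```text
time_s: 19.6
ee_pos: [0.4969, 0.1774, 0.0238]
tool_rot: [[0.06, 0.998, 0.01], [0.951, -0.06, 0.302], [0.302, -0.009, -0.953]]
contact_force: [1.6, 31.1, 3.5]
grip_width: 0.0942
```

Request:
apply_moves(targets=[[0,-9,-3,0],[0,-9,-3,0]])

```text
time_s: 19.8
ee_pos: [0.4969, 0.1774, 0.0241]
tool_rot: [[0.06, 0.998, 0.01], [0.946, -0.06, 0.319], [0.319, -0.01, -0.948]]
contact_force: [2.0, 30.5, 1.0]
grip_width: 0.0937
```

Request:
apply_moves(targets=[[0,-9,-3,0],[0,-9,-3,0]])

```text
time_s: 20.0
ee_pos: [0.4968, 0.1775, 0.0244]
tool_rot: [[0.06, 0.998, 0.009], [0.94, -0.059, 0.336], [0.336, -0.011, -0.942]]
contact_force: [1.7, 31.1, 1.3]
grip_width: 0.094
```

Request:
apply_moves(targets=[[0,-9,-3,0],[0,-9,-3,0]])

```text
time_s: 20.2
ee_pos: [0.4968, 0.1775, 0.0246]
tool_rot: [[0.06, 0.998, 0.009], [0.934, -0.059, 0.353], [0.353, -0.013, -0.936]]
contact_force: [2.9, 32.0, 1.4]
grip_width: 0.0939
```

Request:
apply_moves(targets=[[0,-9,-3,0],[0,-9,-3,0]])

```text
time_s: 20.4
ee_pos: [0.4968, 0.1776, 0.025]
tool_rot: [[0.059, 0.998, 0.009], [0.927, -0.058, 0.37], [0.37, -0.014, -0.929]]
contact_force: [3.5, 32.1, -0.0]
grip_width: 0.0936
```

Request:
apply_moves(targets=[[0,-9,-3,0],[0,-9,-3,0]])

```text
time_s: 20.6
ee_pos: [0.4968, 0.1776, 0.0253]
tool_rot: [[0.059, 0.998, 0.008], [0.92, -0.057, 0.387], [0.387, -0.015, -0.922]]
contact_force: [4.2, 31.9, -0.8]
grip_width: 0.0938
```

Request:
apply_moves(targets=[[0,8,2,0],[0,14,30,0],[0,14,75,0],[0,14,125,0],[0,14,175,0],[0,14,225,0],[0,-10,260,0],[-2,-55,270,0.3],[-4,-100,270,0.5],[-6,-148,270,1],[-8,-196,270,1],[-10,-244,270,1]])

```text
time_s: 21.8
ee_pos: [0.4862, -0.0688, 0.2958]
tool_rot: [[0.043, 0.999, 0.003], [0.922, -0.041, 0.386], [0.386, -0.014, -0.922]]
contact_force: [1.5, -0.2, 0.2]
grip_width: 0.0941
```

Request:
apply_moves(targets=[[-2,-45,0,0],[-4,-90,0,0],[-6,-135,0,0],[-9,-170,0,0],[-9,-175,0,0],[-9,-175,0,0]])

```text
time_s: 22.4
ee_pos: [0.4767, -0.2449, 0.2956]
tool_rot: [[0.045, 0.999, 0.004], [0.921, -0.043, 0.386], [0.386, -0.014, -0.922]]
contact_force: [0.4, 0.2, -0.4]
grip_width: 0.094
```

```bash
python3 - <<'E'
from h import *
s=robot.observe();print({k:np.round(s[k],3).tolist() for k in ['time_s','qpos','ee_pos','tool_rot','contact_force']})
E
python3 look.py 9
```

```text
{'time_s': 22.4, 'qpos': [-0.813, 0.234, 1.378, 0.28, 1.813, -0.738], 'ee_pos': [0.477, -0.245, 0.296], 'tool_rot': [[0.045, 0.999, 0.004], [0.921, -0.043, 0.386], [0.386, -0.014, -0.922]], 'contact_force': [0.382, 0.223, -0.416]}
{'time_s': 22.4, 'ee_pos': [0.477, -0.245, 0.296], 'contact_force': [0.382, 0.223, -0.416], 'moment': [-0.24, 0.051, 0.028]}
```

View pics/scene9.png

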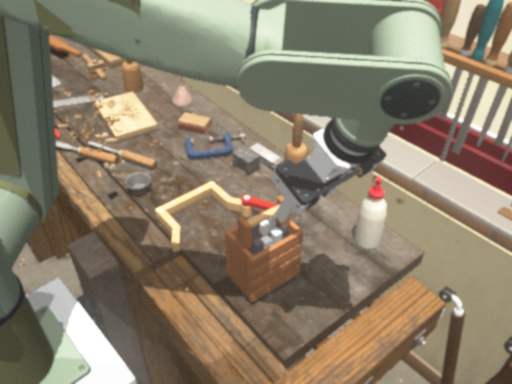

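Request:
apply_moves(targets=[[0,0,-45,0],[0,0,-90,0],[0,0,-135,0],[0,0,-180,0],[0,0,-215,0],[0,0,-245,0],[0,0,-262,0],[0,0,-270,0],[0,0,-270,0],[0,0,-270,0]])

```text
time_s: 23.5
ee_pos: [0.4782, -0.2436, 0.0274]
tool_rot: [[0.041, 0.999, 0.005], [0.922, -0.04, 0.385], [0.385, -0.012, -0.923]]
contact_force: [0.1, 0.4, -0.8]
grip_width: 0.0935
```

```bash
python3 look.py 10
```

```text
{'time_s': 23.5, 'ee_pos': [0.478, -0.244, 0.027], 'contact_force': [0.06, 0.389, -0.777], 'moment': [-0.209, 0.092, 0.004]}
```

View pics/scene10.png

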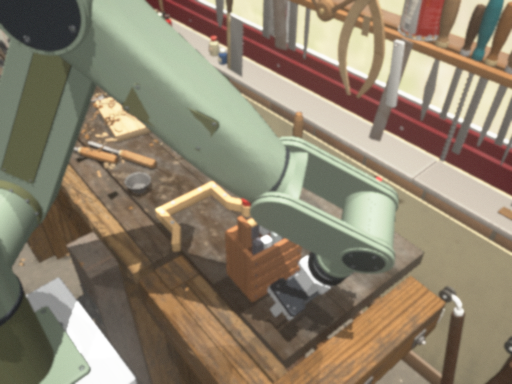

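Request:
apply_moves(targets=[[0,10,0,0],[0,20,0,0],[0,30,0,0],[0,36,0,0],[0,40,0,0],[0,44,0,0],[0,48,0,0],[0,52,0,0],[0,55,0,0]])

```text
time_s: 24.5
ee_pos: [0.4803, -0.1935, 0.0279]
tool_rot: [[0.042, 0.999, 0.01], [0.926, -0.042, 0.375], [0.375, -0.006, -0.927]]
contact_force: [1.6, -9.3, -1.5]
grip_width: 0.094
```

```bash
python3 look.py 11
```

```text
{'time_s': 24.5, 'ee_pos': [0.48, -0.194, 0.028], 'contact_force': [1.596, -9.274, -1.492], 'moment': [-1.958, 0.01, -0.232]}
```

View pics/v11.png

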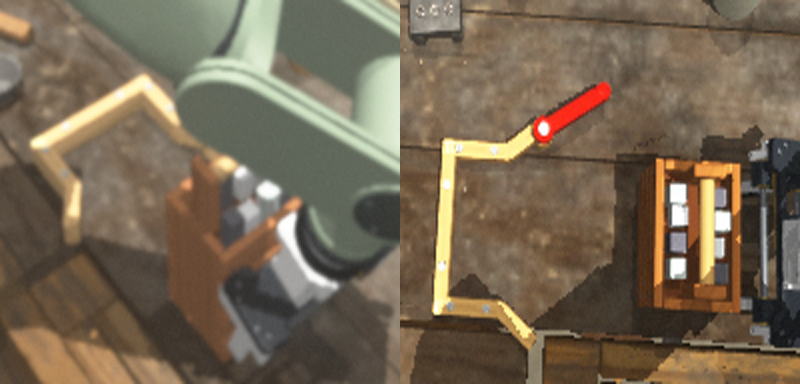

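```bash
python3 - <<'E'
from h import *
b=ld('top11')['pixels'][195:285,305:395]
cv2.imwrite('pics/t11.png',cv2.resize(b,None,fx=6.5,fy=6.5,interpolation=cv2.INTER_CUBIC))
E
```

```text
(no output)
```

View pics/t11.png

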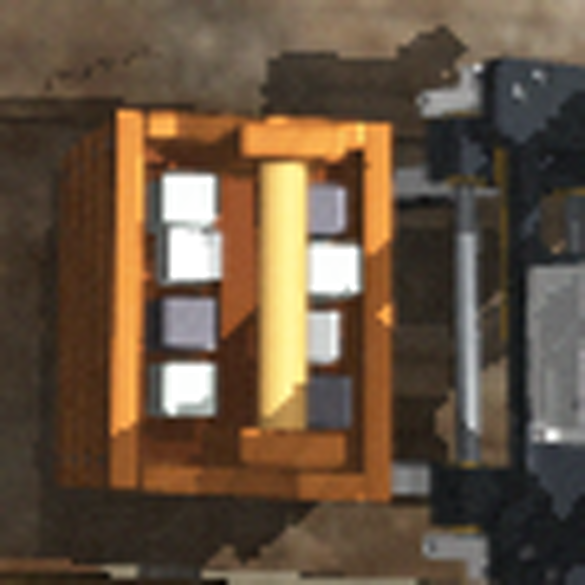

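```bash
cat > crate.py <<'E'
from h import *
def crate(tag,off,f,pts):
    T=ld(tag);P=np.array([plane(T,off[0]+u/f,off[1]+v/f,.15)[:2] for u,v in pts])
    ex=(P[0]+P[1]-P[2]-P[3]);ey=(P[0]+P[3]-P[1]-P[2])
    yaw=[np.degrees(np.arctan2(ex[1],ex[0])),np.degrees(np.arctan2(-ey[0],ey[1]))]
    th=np.radians(-2.4);x=np.array([np.cos(th),np.sin(th)]);y=np.array([-x[1],x[0]])
    d=P.mean(0)-np.array([.494,.0997])
    print('crate',P.mean(0).round(4),'yaw',np.round(yaw,1),'in bay mm',(1000*d@x).round(1),(1000*d@y).round(1))
E
python3 -c "
from crate import *
crate('top11',(305,195),6.5,[(115,108),(390,125),(390,500),(108,488)])"
```

```text
crate [ 0.4822 -0.1349] yaw [-2.6 -2.8] in bay mm -2.0 -234.9
```

Request:
apply_moves(targets=[[0.3,8,0,0],[0.7,16,0,0],[1,24,0,0],[1.3,32,0,0],[1.7,40,0,0],[2,48,0,0],[2.4,56,0,0],[2.7,64,0,0],[3,72,0,0],[3.4,80,0,0],[3.7,88,0,0],[4,96,0,0]])

```text
time_s: 25.8
ee_pos: [0.4857, -0.1014, 0.028]
tool_rot: [[0.041, 0.999, 0.013], [0.929, -0.043, 0.367], [0.368, -0.003, -0.93]]
contact_force: [-0.1, -9.1, -1.5]
grip_width: 0.0939
```

```bash
python3 look.py 12; python3 - <<'E'
from h import *
b=ld('top12')['pixels'][195:285,255:355]
cv2.imwrite('pics/t12.png',cv2.resize(b,None,fx=6,fy=6,interpolation=cv2.INTER_CUBIC))
E
```

```text
{'time_s': 25.8, 'ee_pos': [0.486, -0.101, 0.028], 'contact_force': [-0.059, -9.137, -1.547], 'moment': [-1.97, 0.279, 0.002]}
```

View pics/t12.png

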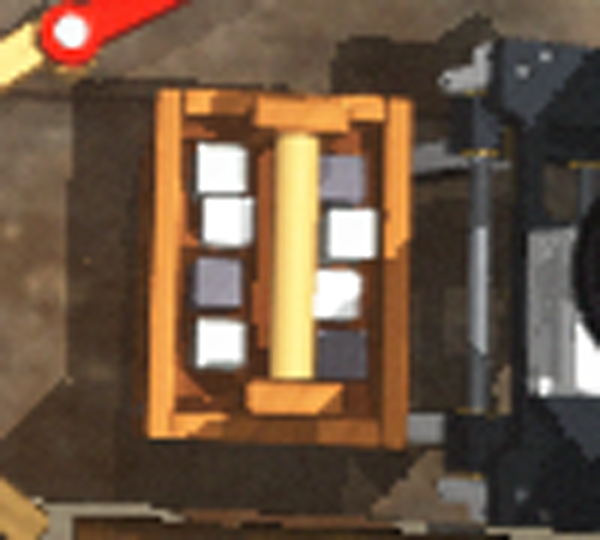

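View pics/v12.png

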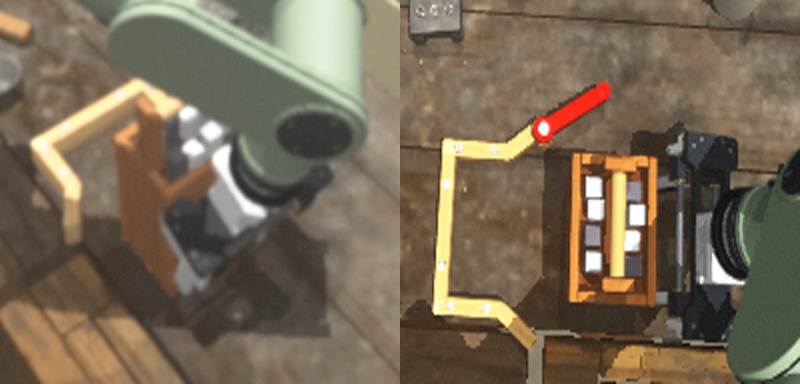

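```bash
python3 -c "
from crate import *
crate('top12',(255,195),6,[(158,88),(411,98),(406,448),(149,437)])"
```

```text
crate [ 0.4871 -0.0423] yaw [-2.2 -2.2] in bay mm -0.9 -142.2
```

Request:
apply_moves(targets=[[0.3,8,0,0],[0.7,16,0,0],[1,24,0,0],[1.3,32,0,0],[1.7,40,0,0],[2.1,48,0,0],[2.5,56,0,0],[2.9,64,0,0],[3.3,72,0,0],[3.7,80,0,0],[4.1,88,0,0],[4.5,96,0,0]])

```text
time_s: 27.1
ee_pos: [0.4914, -0.0076, 0.0279]
tool_rot: [[0.039, 0.999, 0.016], [0.931, -0.042, 0.362], [0.362, 0.0, -0.932]]
contact_force: [-0.4, -9.0, -1.5]
grip_width: 0.094
```

```bash
python3 look.py 13; python3 - <<'E'
from h import *
b=ld('top13')['pixels'][190:290,205:325]
cv2.imwrite('pics/t13.png',cv2.resize(b,None,fx=6,fy=6,interpolation=cv2.INTER_CUBIC))
E
```

```text
{'time_s': 27.1, 'ee_pos': [0.491, -0.008, 0.028], 'contact_force': [-0.354, -8.963, -1.499], 'moment': [-2.014, 0.353, 0.002]}
```

View pics/t13.png

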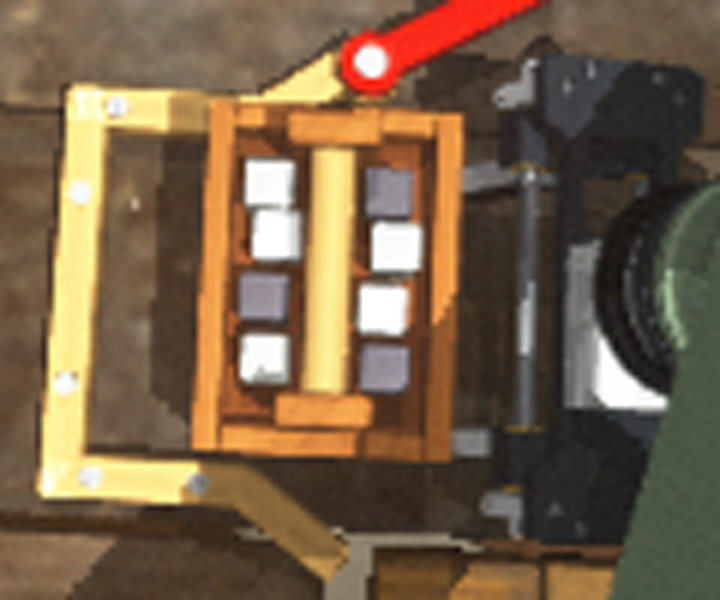

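Request:
apply_moves(targets=[[0.3,7,0,0],[0.6,14,0,0],[0.9,21,0,0],[1.2,28,0,0],[1.4,34,0,0],[1.7,40,0,0],[1.9,45,0,0],[2,49,0,0],[2.2,53,0,0],[2.2,55,0,0],[2.2,55,0,0]])

```text
time_s: 28.3
ee_pos: [0.4947, 0.0448, 0.0277]
tool_rot: [[0.038, 0.999, 0.018], [0.933, -0.041, 0.356], [0.357, 0.003, -0.934]]
contact_force: [-0.6, -10.8, 0.1]
grip_width: 0.094
```

```bash
python3 look.py 14; python3 - <<'E'
from h import *
b=ld('top14')['pixels'][190:290,205:325]
cv2.imwrite('pics/t14.png',cv2.resize(b,None,fx=6,fy=6,interpolation=cv2.INTER_CUBIC))
E
```

```text
{'time_s': 28.3, 'ee_pos': [0.495, 0.045, 0.028], 'contact_force': [-0.638, -10.814, 0.141], 'moment': [-2.211, 0.317, -0.029]}
```

View pics/t14.png

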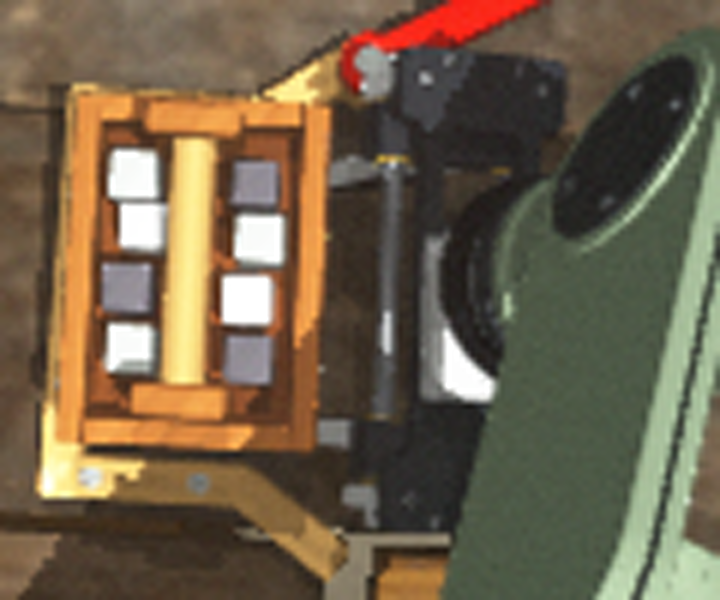

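```bash
python3 -c "
from crate import *
crate('top14',(205,190),6,[(79,95),(331,105),(319,450),(60,440)])"
```

```text
crate [0.496  0.0998] yaw [-1.9 -2.1] in bay mm 2.0 0.2
```

Request:
apply_moves(targets=[[0.2,4,0,0],[0.2,6,0,0],[0.2,7,0,0],[0.2,7,0,0]])

```text
time_s: 28.8
ee_pos: [0.4951, 0.0452, 0.0274]
tool_rot: [[0.035, 0.999, 0.018], [0.938, -0.039, 0.345], [0.345, 0.005, -0.939]]
contact_force: [-7.6, -20.8, 6.4]
grip_width: 0.0939
```

Request:
apply_moves(targets=[[0,-8,1,0],[-1,-25,5,0],[-2,-50,10,0],[-3,-80,20,0],[-4,-110,40,0],[-4,-130,70,0],[-4,-140,110,0],[-4,-150,150,0],[-4,-150,180,0],[-4,-150,180,0]], fingers=0, newtons=10)

```text
time_s: 29.8
ee_pos: [0.4941, -0.1068, 0.2125]
tool_rot: [[0.033, 0.999, 0.027], [0.94, -0.04, 0.34], [0.341, 0.014, -0.94]]
contact_force: [0.7, -1.2, -0.3]
grip_width: 0.0175
```

```bash
python3 look.py 15; python3 - <<'E'
from h import *
b=ld('top15')['pixels'][110:290,195:395]
cv2.imwrite('pics/t15.png',cv2.resize(b,None,fx=4,fy=3.3,interpolation=cv2.INTER_CUBIC))
T=ld('top0');S=ld('scene0')
print('bottle spout',tri(T,(379,128),S,(377,180)))
print('mallet top',tri(T,(255,99),S,(297,114)))
print(robot.observe()['grip_width'],robot.observe()['tool_rot'].round(3).tolist() if hasattr(robot.observe()['tool_rot'],'round') else '')
E
```

```text
{'time_s': 29.8, 'ee_pos': [0.494, -0.107, 0.212], 'contact_force': [0.702, -1.157, -0.304], 'moment': [-0.161, 0.08, -0.026]}
bottle spout (array([ 0.74063762, -0.22131692,  0.18260107]), np.float64(0.013062217688655878))
mallet top (array([0.79808098, 0.0636343 , 0.19084986]), np.float64(0.0033623684150380488))
0.009684701702181681 [[0.035, 0.999, 0.019], [0.938, -0.039, 0.344], [0.345, 0.006, -0.939]]
```

View pics/t15.png

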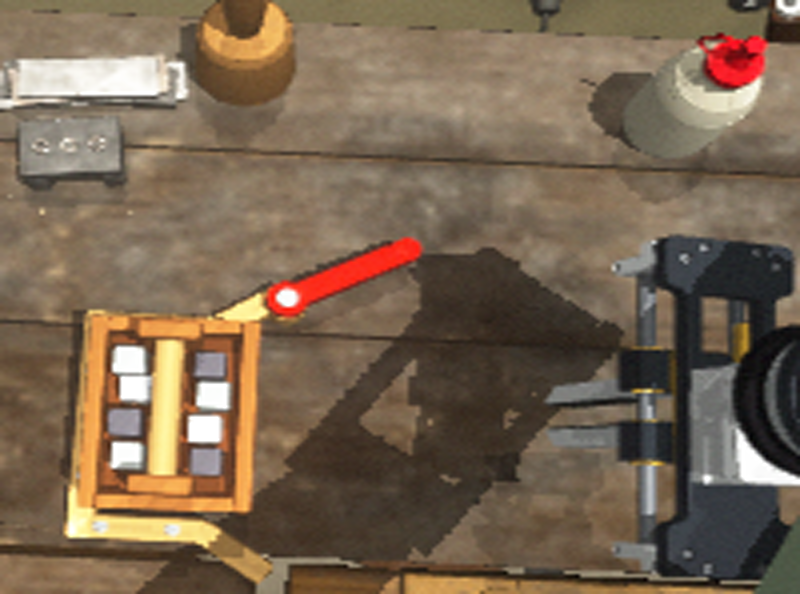

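View pics/scene15.png

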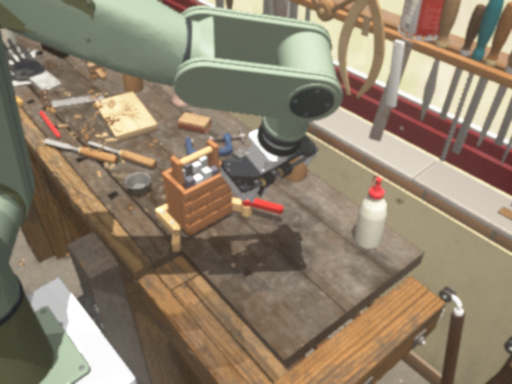

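```bash
python3 - <<'E'
from h import *
p=np.array([.5915,.0332])*1000; r=70
s=robot.observe();e=np.array(s['ee_pos'])*1000;print(e.round(1),s['grip_width'])
a0=-2.4
for f in range(-50,-185,-10):
    a=np.radians(f+a0);u=np.array([np.cos(a),np.sin(a)]);n=np.array([-u[1],u[0]])
    off=9+13*abs(n[0])+8*abs(n[1])
    c=p+r*u+n*off
    print(f,c.round(0),'from now',(c-e[:2]).round(0))
E
```

```text
[ 491.2 -104.9  207.6] 0.009684701702181681
-50 [653.  -8.] from now [162.  97.]
-60 [645. -18.] from now [154.  87.]
-70 [635. -26.] from now [144.  79.]
-80 [624. -33.] from now [132.  72.]
-90 [611. -38.] from now [120.  67.]
-100 [599. -40.] from now [108.  65.]
-110 [587. -41.] from now [96. 64.]
-120 [574. -39.] from now [83. 66.]
-130 [562. -35.] from now [71. 70.]
-140 [550. -28.] from now [59. 77.]
-150 [540. -19.] from now [49. 86.]
-160 [531.  -8.] from now [40. 97.]
-170 [525.   5.] from now [ 33. 110.]
-180 [521.  19.] from now [ 30. 124.]
```

Request:
apply_moves(targets=[[42,25,0,0],[84,50,0,0],[126,75,0,0],[169,102,0,0],[169,102,-40,0],[169,102,-85,0],[169,102,-125,0],[169,102,-150,0],[169,102,-162,0],[169,102,-167,0],[169,102,-167,0],[169,102,-167,0]])

```text
time_s: 31.1
ee_pos: [0.6614, -0.0032, 0.0422]
tool_rot: [[0.034, 0.999, 0.021], [0.938, -0.039, 0.343], [0.344, 0.008, -0.939]]
contact_force: [-0.3, -0.0, 0.2]
grip_width: 0.0008
```

```bash
python3 look.py 16; python3 - <<'E'
from h import *
b=ld('top16')['pixels'][110:290,195:395]
cv2.imwrite('pics/t16.png',cv2.resize(b,None,fx=4,fy=3.3,interpolation=cv2.INTER_CUBIC))
E
```

```text
{'time_s': 31.1, 'ee_pos': [0.661, -0.003, 0.042], 'contact_force': [-0.333, -0.039, 0.197], 'moment': [-0.138, 0.04, 0.007]}
```

View pics/t16.png

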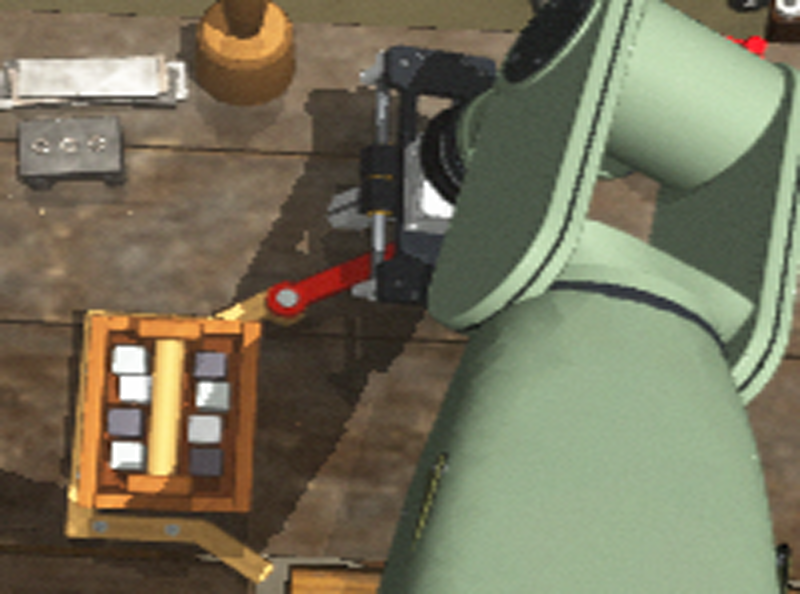

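View pics/scene16.png

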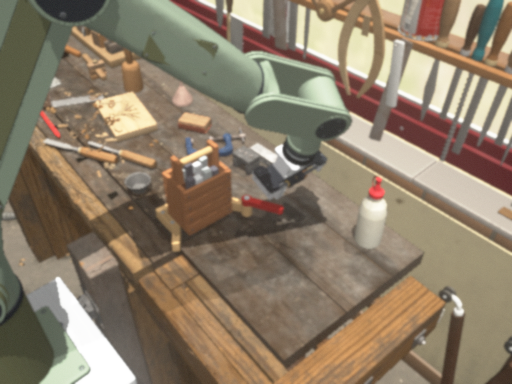

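Request:
apply_moves(targets=[[-8,-8,-1,0],[-16,-15,-1,0],[-26,-23,-1,0],[-37,-30,-1,0],[-50,-35,-1,0],[-62,-37,-1,0],[-74,-38,-1,0],[-87,-36,-1,0],[-99,-32,-1,0],[-111,-25,-1,0],[-116,-21,-1,0]])

```text
time_s: 32.3
ee_pos: [0.5444, -0.0248, 0.0418]
tool_rot: [[0.035, 0.999, 0.022], [0.939, -0.04, 0.343], [0.343, 0.009, -0.939]]
contact_force: [0.7, -1.0, 0.4]
grip_width: 0.0003
```

```bash
python3 look.py 17; python3 - <<'E'
from h import *
b=ld('top17')['pixels'][150:290,195:355]
cv2.imwrite('pics/t17.png',cv2.resize(b,None,fx=4.5,fy=4.2,interpolation=cv2.INTER_CUBIC))
E
```

```text
{'time_s': 32.3, 'ee_pos': [0.544, -0.025, 0.042], 'contact_force': [0.716, -1.012, 0.419], 'moment': [-0.223, -0.096, -0.146]}
```

View pics/t17.png

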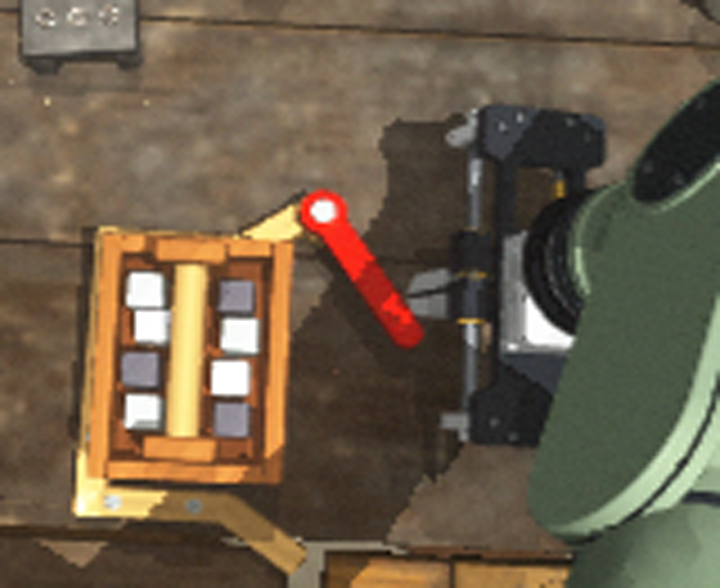

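Request:
apply_moves(targets=[[-5,6,0,0],[-10,12,0,0],[-14,18,0,0],[-17,24,0,0],[-20,30,0,0],[-21,36,0,0],[-22,41,0,0],[-23,45,0,0],[-23,48,0,0],[-23,49,0,0]])

```text
time_s: 33.4
ee_pos: [0.5221, 0.0196, 0.0415]
tool_rot: [[0.032, 0.999, 0.022], [0.942, -0.037, 0.333], [0.333, 0.011, -0.943]]
contact_force: [-3.2, -17.1, 3.2]
grip_width: 0.0002
```

```bash
python3 look.py 18; python3 - <<'E'
from h import *
b=ld('top18')['pixels'][150:290,195:355]
cv2.imwrite('pics/t18.png',cv2.resize(b,None,fx=4.5,fy=4.2,interpolation=cv2.INTER_CUBIC))
E
```

```text
{'time_s': 33.4, 'ee_pos': [0.522, 0.02, 0.041], 'contact_force': [-3.226, -17.125, 3.158], 'moment': [-3.029, 0.708, 0.215]}
```

View pics/t18.png

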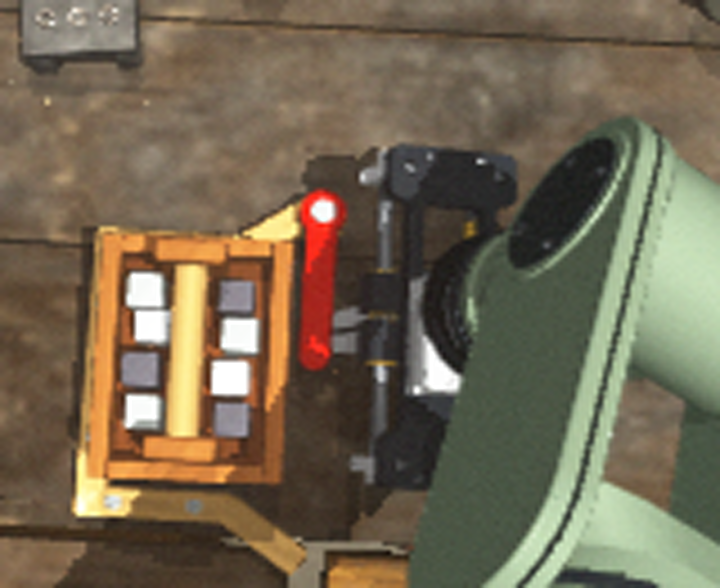

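Button is across at its hard stop (17 N reaction at the expected y). Back off, lift clear, and check.

Request:
apply_moves(targets=[[0,-8,0,0],[0,-25,0,0],[0,-50,5,0],[0,-80,20,0],[-5,-115,50,0],[-10,-150,90,0],[-20,-190,130,0],[-30,-230,170,0],[-30,-250,200,0],[-30,-250,200,0]])

```text
time_s: 34.5
ee_pos: [0.4942, -0.2355, 0.2471]
tool_rot: [[0.033, 0.999, 0.031], [0.944, -0.041, 0.326], [0.327, 0.019, -0.945]]
contact_force: [0.0, -0.3, 0.6]
grip_width: 0.0006
```

```bash
python3 look.py 19; python3 - <<'E'
from h import *
b=ld('top19')['pixels'][110:290,195:395]
cv2.imwrite('pics/t19.png',cv2.resize(b,None,fx=4,fy=3.3,interpolation=cv2.INTER_CUBIC))
im=ld('top19')['pixels'].astype(int);m=((im[...,2]>150)&(im[...,1]<70)&(im[...,0]<70)).astype(np.uint8);m[:190]=0;m[:,:240]=0;m[:,300:]=0
pts=cv2.findNonZero(m)[:,0]
T=ld('top19');W=np.array([plane(T,u,v,.052)[:2] for u,v in pts])
vx,vy,x0,y0=cv2.fitLine(W.astype(np.float32),cv2.DIST_L2,0,.01,.01).ravel();print('bar dir deg',np.degrees(np.arctan2(vy,vx)),'expected -2.4 or 177.6; span x',W[:,0].min(),W[:,0].max(),'y',W[:,1].mean())
E
```

```text
{'time_s': 34.5, 'ee_pos': [0.494, -0.235, 0.247], 'contact_force': [0.011, -0.338, 0.637], 'moment': [-0.249, 0.045, -0.072]}
bar dir deg -2.7404168 expected -2.4 or 177.6; span x 0.49833491046972334 0.6041142657751265 y 0.03638854411314627
```

View pics/t19.png

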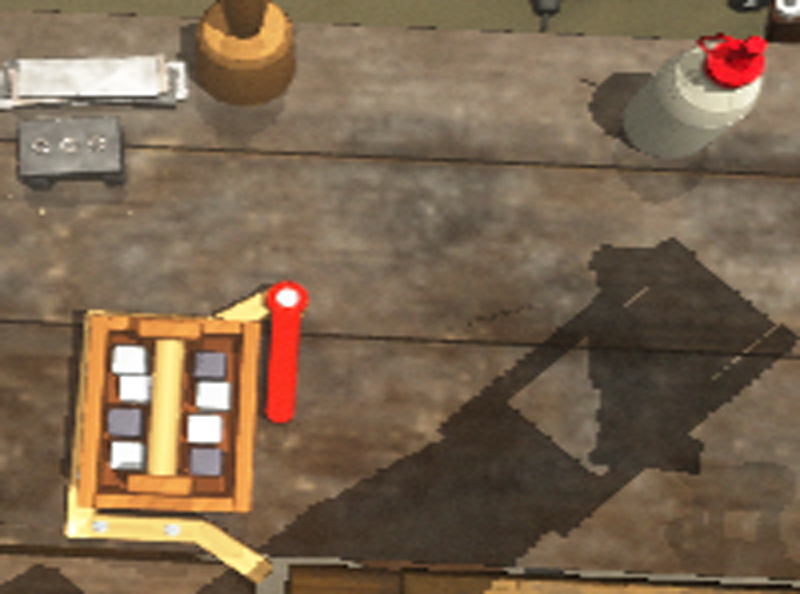

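View pics/scene19.png

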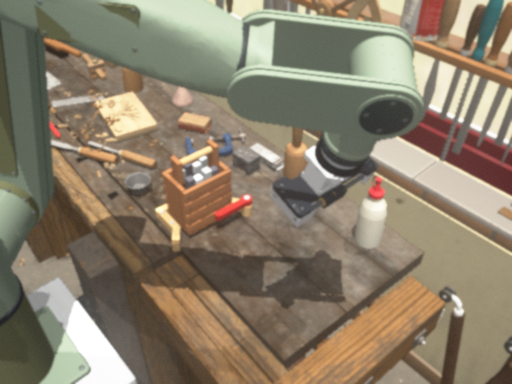

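```bash
python3 -c "
from crate import *
crate('top19',(195,110),4,[(92,317*4/3.3-317*4/3.3+ (317/3.3*4)),(258,320/3.3*4),(249,513/3.3*4),(79,507/3.3*4)])
print(robot.finish_job())"
```

```text
crate [0.4958 0.1009] yaw [-2.  -1.7] in bay mm 1.7 1.2
the job is handed in; nothing more can be done
None
```

The crate is home against the end stop and the red button lies across the bay's mouth behind it. I handed the job in at about 34.6 s with the gripper clear of everything; it reports no verdict.

**What I did**
- **First push tipped the crate slightly.** With the tool straight down, the gripper's body rests on the crate's rim, so I could only push at about 60 mm high. The crate rocked by roughly 2°, estimated from the pictures. I backed off and it settled in its starting place.
- **Tilting the tool.** I pressed the fingertips against the outer face of the fixed end stop, at about 30 N, until the tool had leaned over by about 22°. That let the fingertips lead.
- **Low push.** I then pushed with both fingertips about 30 mm above the bench. The crate slid upright into the bay at about 9 N.
- **Button.** I swept the button round with the closed fingertips until it met its stop.

**Last checks**
- **Crate:** in the bay's frame its centre is at (+1.7, +1.2) mm, within camera accuracy. It is square to within about 0.5°. A final push of 21 N moved it only 0.4 mm.
- **Button:** it lies at -2.7° against the bay's -2.4°, and its stop pushed back with 17 N.
- **Bystanders:** the bottle, mallet and cup look unmoved in the pictures.

**Doubts**
- **First-push rock:** the roughly 2° rock may count against "never tips".
- **Joint 3:** earlier I tried to tilt the tool by overreaching. Joint 3 then read 0.2251 rad, against a printed lower limit of 0.23. I could not tell whether that counts as passing its range.

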